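Put the wick template away and shut the stores chest

TASK

Put the loose drilled wick template away in the plywood chest: set it down, without dropping it, flat on the four spacers so that the four posts come up through its corner holes, and let go. Then press the knee of the locked lid stay to break it, and lower the lid gently until it is fully shut, leaving the jars and the tape on the bench where they are.

Things in the scene. Friction and masses are not known exactly. Their poses are not given: they have to be found in the camera images.
- chest: Plywood chest, fixed, 240 deep (x) x 300 wide (y) x 112 mm high, walls and bottom 10 mm. Origin: centre of the underside; x points away from the robot (to the hinges), y left, z up. The hinge axis is the far top edge, parallel to y, at x=+120, z=112. The steel folding stay stands inside the right-hand wall, in the plane y=-132. Spare lids lie in the rear bay at the left, lower than 40 mm, and another template is already stored under the spacers
- deck (a point): Where the template belongs: centre of the four spacers' tops (chest x=-33, y=+12, z=60 mm), axes as the chest's. Four steel posts of 10 mm diameter with tapered tips stand 78 mm apart in x and 128 mm apart in y, and rise 24 mm above the spacers
- template: Loose drilled aluminium wick template, about 0.4 kg, 108 (x) x 160 (y) x 8 mm, corner holes of 14 mm diameter spaced 78 x 128 mm like the posts, four more holes inboard. Its grip is a dark wooden bar over the middle, 92 mm long along x, 12 mm wide, 28 to 44 mm above the underside (lift it by the bar's middle, at 36 mm). Origin: centre of the underside. A half turn about z makes no difference. It lies flat on the bench to the right of the chest
- lid (a joint): Lid angle in rad: 0 as it stands propped open (72 degrees up from shut, leaning toward the robot over the chest), grows as it is lowered, 1.257 = fully shut. Stiff friction hinges hold the lid (12 mm thick, 246 mm from hinge to front edge, 300 wide, about 0.35 kg) wherever it is left, once the stay is broken; it takes 3 to 8 N near the front edge to move it (push on the outer face, from behind and then from above)
- lid_front (a point): Point on the lid's outer face, in its middle across, 240 mm from the hinge axis and 6 mm short of the front edge. x of its axes points along the lid to the hinge, z out of the outer face. While the lid is propped the outer face looks away from the robot and upward
- stay_knee (a joint): Fold of the stay's knee in rad: 0 = locked (3 mm over centre, against its stop; the lid cannot be lowered), grows as it folds, about 0.5 once it has been pushed 22 mm, about 2.4 with the lid shut. Friction in the knee holds it where it is left
- knee (a point): Middle of the upper face of the thumb tab bent over the stay's knee, 36 mm long, 30 mm wide (tab: y=-132 to -103 mm from the chest's middle, its middle at y=-118), about 60 mm above the chest's rim. x of its axes points along the stay, up and away from the robot (40 degrees above level), z out of the tab, up and toward the robot: push it along -z, about 5 N, to break the stay. The propped lid leans over the knee, 80 mm behind it, so come in along -z, tilted about 40 degrees
- candle: Bystander: lidded candle jar, 72 mm across, 90 high; origin at the centre of its underside
- beaker: Bystander: open amber glass jar, 66 mm across, 70 high; origin at the centre of its underside
- tape: Bystander: roll of tape lying flat, 104 mm across, 24 high; origin at the centre of its underside

How it is judged:
By the outcome, as a careful person would: the job done as asked, in the order asked, and still so for the second after the job is handed in, with the robot touching nothing.
It also fails if it takes over 69 s, if anything falls off the work surface, if the arm or the gripper's body presses on something with over 40 N, if the wrist force passes 120 N, or if a joint passes its speed limit or range.

ROBOT

A 6-joint arm with a two-finger parallel gripper is mounted at the origin on a cart in front of the work surface, level with it; the furniture and walls round the work are solid. World frame = base frame: x ahead of the robot, y to its left, z up, the work surface at z = 0. Lengths are in m, angles in rad, forces in N, time in s.
With the tool pointing down it reaches from about 0.425 to 0.95 m from the base axis. Payload 14.7 kg.
Tool frame: the origin (TCP) lies on the centre line of the jaws, within the pads' length; the fingertips stand arm.finger_overhang ahead of it and the grasp point (between the pads) lies 5 mm behind it (arm.finger_overhang is the distance from the TCP to the fingertips, in m); z points along the fingers, y is the line along which they close (so a half turn about z gives the same grasp; the last joint's range is limited). The gripper opens to 85 mm and grips with 20 to 120 N. Pads are 22 mm wide; open, the fingers measure 114 mm over their backs; the gripper's body (76 mm by 85 mm) begins 54 mm behind the grasp point. The pads swing forward as they close: fully open they stand 13 mm farther back than shut.
Start: joints at [-1.34, 0.48, 1.596, -0, 1.065, -0.047], TCP at [0.178, -0.625, 0.245] pointing down, gripper open.
Joint ranges: [-2.75, 2.75], [-0.82, 2.05], [0.23, 2.67], [-1.56, 4.7], [0.09, 2.69], [-2.92, 2.92]. Speed limits (rad/s): [1.89, 1.89, 2.39, 3.01, 3.01, 3.01].

INTERFACE

Orientations are given as a 3x3 rotation matrix whose columns are the frame's x, y, z axes.
In Python, from rig import arm gives the robot as it stands.
- The arm moves only by the tool carry_out, never from a script. Its argument "targets" is one flat list of numbers, 7 for each row, row after row: the shift along the tool's x, y, z in m, then the turn, a rotation vector about the tool's x, y, z in rad, then the gripper command: -1 is shut, 1 is fully open, values between are in proportion. In form: [tx, ty, tz, rx, ry, rz, claw, tx, ty, tz, rx, ry, rz, claw, ...]. A call has 1 to 20 rows; each row shifts and turns the commanded pose from where the row before left it, along the tool's axes as they then stand; what a row does not reach is not made up. A row lasts 1/12 s, in which the tool goes at most 41.7 mm and 7.16 degrees, less where a joint would pass 70% of its speed; a pose out of reach is approached as far as the arm can. A call is refused whole if a number of a shift passes 0.0417 or a number of a turn 0.125, either way. A call with a gripper value outside its range is refused whole. The fingers move at their own pace and stop on an object; "force" is the grip in N (left out, the last holds). Time passes only in rows, so rows that do not move let the fingers close. It gives the time, the measured TCP pose, the force, the opening and the grip force at its end, in the units of the state.
- arm.get_state(): the state, without advancing time (a new reading comes with each control period).
- arm.capture(name): name is "scene" or "top" or "wrist"; returns a dict with "frame" (384x512x3 uint8, red, green, blue), "z_map" (384x512 float32, m along the optical axis (not along the pixel's ray), 0 where there is no reading), "mtx" (3x3 intrinsics, pixels), "R" (3x3) and "t" (3): a world point X has camera coordinates R X + t. Camera axes: x right, y down, z forward; pixel columns grow to the right and rows downward; lengths in m; the calibration is good to about 2 mm. The wrist camera is an equidistant fisheye: a pixel r from the principal point sees the ray r / f radians off the axis. A picture is of the moment at which its call begins.
- arm.close_job(): hands the job in; it is judged then, once.
The state is a dict: "t": time; "joints": joint angles; "qd": joint speeds; "joint_efforts": joint torques, N m; "position": TCP position; "tool_rot": TCP orientation; "force": force on the tool from outside, world axes, zero at the start; "torque": the same for the moment, N m; "gripper_width": finger opening in m; "grasp_force": force on a finger pad.
Only numpy, scipy, OpenCV 4.12 (cv2) and the standard library are available. Lean on these libraries where they do the work, as an engineer would, in place of code of your own. Each camera call takes 0.05 s, during which the arm holds its last target. There are 200 camera calls.

## Working session

There is one attempt and no reset: what is moved stays moved. The work goes in short steps, Python scripts to look and compute and a tool call to move; the robot and the scene stay as the last step left them, time stands still between calls to the robot, and variables do not carry over. Pictures are saved under pics/ and viewed, at most 10 in all, crops included, and the job is handed in when it is done.

Besides the shell and the picture viewer there is one more tool, called after "Emit:" as name(argument=value, ...) on one line, values as JSON. carry_out: Moves the arm, as the interface text tells. Its arguments: {"type":"object","properties":{"targets":{"type":"array"},"force":{"type":"number"}},"required":["targets"]}

```bash
ls; mkdir -p pics
python3 - <<'E'
from rig import arm
import cv2,numpy as np
print(arm.finger_overhang, arm.get_state())
a=arm.capture("scene");b=arm.capture("top")
for n,c in(("scene",a),("top",b)):
    np.savez(n+".npz",**c); cv2.imwrite(f"pics/{n}0.png",cv2.cvtColor(c["frame"],cv2.COLOR_RGB2BGR))
    print(n,c["mtx"].tolist(),(-c["R"].T@c["t"]).round(3),c["R"].round(3).tolist(),(c["z_map"]>0).mean())
E
```

```text
pics
0.014 {'t': 0.0, 'joints': array([-1.33960049e+00,  4.80798777e-01,  1.59688429e+00, -3.75017406e-05,
        1.06511544e+00, -4.66012329e-02]), 'qd': array([-4.57337586e-04, -6.32471551e-04, -1.62098775e-03, -4.98858150e-05,
       -8.18817124e-04, -5.84238138e-04]), 'joint_efforts': array([ 8.99100942e-04, -9.50652909e+01, -4.30179620e+01, -4.59909515e-04,
        1.21733034e-02,  4.29262940e-06]), 'position': array([ 0.17816938, -0.62468148,  0.24468996]), 'tool_rot': array([[ 9.61656914e-01,  2.74255144e-01, -3.08244264e-04],
       [ 2.74255316e-01, -9.61656207e-01,  1.16624176e-03],
       [ 2.34227927e-05, -1.20606208e-03, -9.99999272e-01]]), 'force': array([-0.37980107,  0.09090262, -0.59789839]), 'torque': array([ 0.00699272, -0.01443624,  0.06468494]), 'grasp_force': 0.0, 'gripper_width': 0.08538857245265248}
scene [[485.69589149545124, 0.0, 262.5027169147161], [0.0, 485.69589149545124, 197.53434888785796], [0.0, 0.0, 1.0]] [-0.489 -0.886  1.361] [[0.514, -0.858, -0.005], [-0.595, -0.352, -0.722], [0.618, 0.375, -0.691]] 0.9285024007161459
top [[458.3536076380171, 0.0, 248.2723970527524], [0.0, 458.3536076380171, 193.2189132379546], [0.0, 0.0, 1.0]] [ 0.341 -0.238  1.509] [[-0.022, -1.0, 0.009], [-0.989, 0.021, -0.146], [0.146, -0.012, -0.989]] 0.995819091796875
```

View pics/scene0.png

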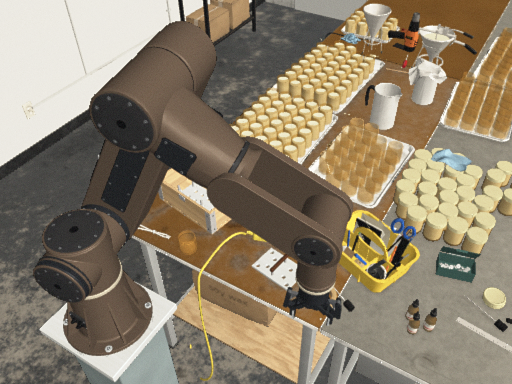

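View pics/top0.png

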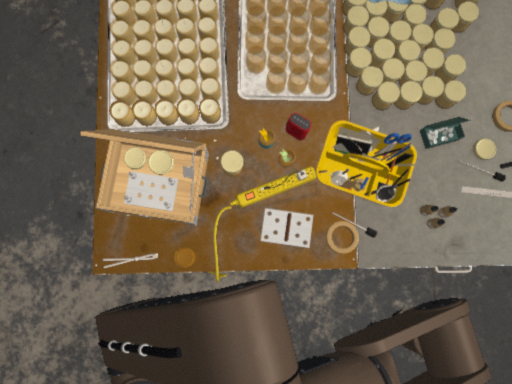

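Top view: chest about (152,178), lid edge-on along the row ~140, template (287,228), candle (232,161), beaker (185,257), tape (343,236). Zooming in.

```bash
cat > h.py <<'E'
import numpy as np,cv2
def load(n): return dict(np.load(n+".npz"))
def pt(c,u,v,z=None):
    """world point of pixel: by depth, or on plane z"""
    d=np.linalg.inv(c["mtx"])@[u,v,1.]; R,t=c["R"],c["t"]
    o=-R.T@t; w=R.T@d
    s=c["z_map"][int(round(v)),int(round(u))] if z is None else (z-o[2])/w[2]
    return o+s*w
def cloud(c):
    v,u=np.mgrid[:384,:512]; d=np.stack([u,v,np.ones_like(u)],-1)@np.linalg.inv(c["mtx"]).T
    return (d*c["z_map"][...,None]-c["t"])@c["R"]
E
python3 - <<'E'
from h import *
c=load("top"); P=cloud(c)
im=cv2.cvtColor(c["frame"],cv2.COLOR_RGB2BGR)[120:276,80:320]
cv2.imwrite("pics/crop0.png",cv2.resize(im,None,fx=3.3,fy=3.3,interpolation=cv2.INTER_CUBIC))
z=P[...,2]
# rim points
m=np.zeros(z.shape,np.uint8); m[130:228,90:215]=1
rim=(m>0)&(abs(z-.112)<.006)
r=cv2.minAreaRect(P[rim][:,:2].astype(np.float32)); print("rim",rim.sum(),r)
g=P[rim]; print(g[:,:2].min(0),g[:,:2].max(0))
lid=(m>0)&(z>.14); print("lid",lid.sum(),P[lid].min(0),P[lid].max(0))
# template: bright low saturation
f=c["frame"].astype(int); w=np.zeros_like(m); w[200:255,250:322]=1
t=((w>0)&(f.min(2)>140)).astype(np.uint8)
k,_=cv2.findContours(t,0,2); k=max(k,key=cv2.contourArea)
q=np.array([pt(c,*x[0],.008)[:2] for x in k],np.float32); print("tmpl",cv2.minAreaRect(q))
E
```

```text
rim 802 ((0.6088011264801025, 0.04406768083572388), (0.30301299691200256, 0.2531135380268097), 79.87715148925781)
[ 0.46154575 -0.12278462] [0.73257918 0.21418776]
lid 1385 [ 0.34119513 -0.23774089  0.14069975] [0.74750109 0.17558571 1.50888024]
tmpl ((0.4458269774913788, -0.37863948941230774), (0.1599823385477066, 0.10765699297189713), 80.58937072753906)
```

View pics/crop0.png

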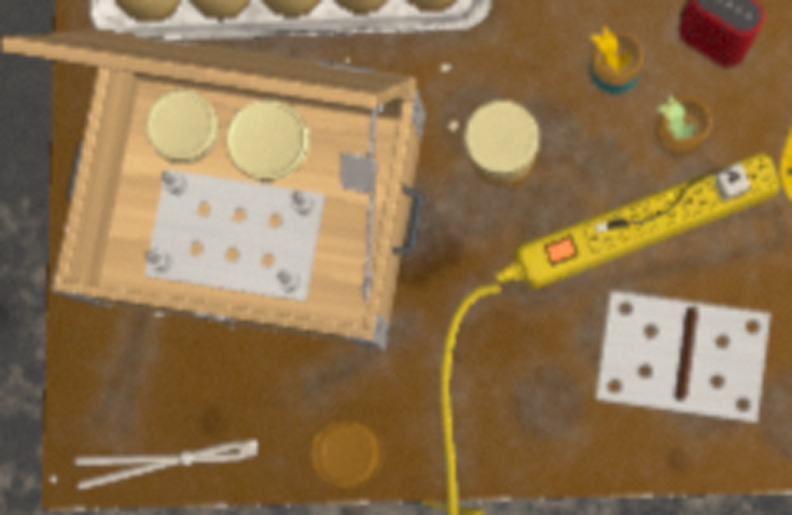

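The crop shows the chest with the four post tips at crop px (176,181),(303,200),(158,258),(288,277), knee tab (357,172), and the template's holes (626,308),(752,327),(615,386),(743,404) with the bar at (687,353).

Run:
```python
from h import *
from rig import arm
c=load("top")
f=lambda x,y,z=None: pt(c,80+(x+.5)/3.3-.5,120+(y+.5)/3.3-.5,z)
posts=np.array([f(*p,.083) for p in((176,181),(303,200),(158,258),(288,277))])
holes=np.array([f(*p,.008) for p in((626,308),(752,327),(615,386),(743,404))])
for n,q in(("posts",posts),("holes",holes)):
    dx=q[0]+q[1]-q[2]-q[3]; dy=q[0]+q[2]-q[1]-q[3]
    print(n,q.mean(0).round(4),"yaw",np.degrees([np.arctan2(dx[1],dx[0]),np.arctan2(-dy[0],dy[1])]),np.linalg.norm(dx)/2,np.linalg.norm(dy)/2)
print("bar",f(687,353,.044))
print("tab",f(357,172),[f(x,y) .round(3) for x,y in((347,160),(367,160),(347,185),(367,185))])
print("rim corners NL,NR",f(60,290,.112),f(380,338,.112),"outer")
print("candle",f(500,135),"beaker",f(345,453),"tape",pt(c,343,228))
print("lid front edge",[f(x,y).round(3) for x,y in((30,47),(200,66),(350,85))])
s=arm.get_state();w=arm.capture("wrist");np.savez("wrist0.npz",**w)
R=s["tool_rot"];o=-w["R"].T@w["t"]
print("cam in tool",R.T@(o-s["position"]),(w["R"]@R).round(3),w["mtx"])
```

```text
posts [0.5711 0.0548 0.083 ] yaw [-11.48553683  -9.69715338] 0.0754425392772922 0.12407060193633436
holes [ 0.4459 -0.3796  0.008 ] yaw [-9.33304042 -9.54602488] 0.07769591921956809 0.12727131511252124
bar [ 0.44628693 -0.3791797   0.044     ]
tab [ 0.60613646 -0.07581395  0.17203162] [array([ 0.616, -0.068,  0.179]), array([ 0.614, -0.086,  0.184]), array([ 0.597, -0.065,  0.157]), array([ 0.597, -0.083,  0.159])]
rim corners NL,NR [0.51242163 0.20666391 0.112     ] [ 0.46144428 -0.08926942  0.112     ] outer
candle [ 0.65585574 -0.20278252  0.08902804] beaker [ 0.35806524 -0.0431913   0.00727722] tape [ 0.4411955  -0.56608124 -0.00390808]
lid front edge [array([0.677, 0.161, 0.347]), array([0.659, 0.026, 0.348]), array([ 0.657, -0.084,  0.287])]
cam in tool [ 0.07411268  0.00016551 -0.12895773] [[-0.001  1.     0.001]
 [-0.957 -0.001 -0.289]
 [-0.289 -0.002  0.957]] [[297.31863964   0.         254.24441294]
 [  0.         297.31863964 193.6224872 ]
 [  0.           0.           1.        ]]
```

Emit:
carry_out(targets=[0.0277, -0.0237, 0, 0, 0, 0, -0.3, 0.0277, -0.0237, 0, 0, 0, 0, -0.3, 0.0277, -0.0237, 0, 0, 0, 0, -0.3, 0.0277, -0.0237, 0, 0, 0, 0, -0.3, 0.0277, -0.0237, 0, 0, 0, 0, -0.3, 0.0277, -0.0237, 0, 0, 0, 0, -0.3, 0.0277, -0.0237, 0, 0, 0, 0, -0.3, 0.0277, -0.0237, 0, 0, 0, 0, -0.3, 0.0277, -0.0237, 0, 0, 0, 0, -0.3, 0.0277, -0.0237, 0, 0, 0, 0, -0.3, 0.0277, -0.0237, 0, 0, 0, 0, -0.3, 0.0277, -0.0237, 0, 0, 0, 0, -0.3, 0.0277, -0.0237, 0, 0, 0, 0, -0.3, 0.0277, -0.0237, 0, 0, 0, 0, -0.3, 0, 0, 0, 0, 0, -0.12, -0.3, 0, 0, 0, 0, 0, -0.12, -0.3, 0, 0, 0, 0, 0, -0.12, -0.3, 0, 0, 0, 0, 0, -0.12, -0.3, 0, 0, 0, 0, 0, -0.12, -0.3, 0, 0, 0, 0, 0, -0.12, -0.3], force=40)

```text
t: 1.82
position: [0.4601, -0.1995, 0.2452]
tool_rot: [[0.537, 0.844, -0.0], [0.844, -0.537, 0.0], [-0.0, -0.0, -1.0]]
force: [0.7, -0.2, 0.1]
gripper_width: 0.0303
grasp_force: 0.0
```

Emit:
carry_out(targets=[0, 0, 0, 0, 0, -0.12, -0.3, 0, 0, 0, 0, 0, -0.12, -0.3, 0, 0, 0, 0, 0, -0.12, -0.3, 0, 0, 0, 0, 0, -0.12, -0.3, 0, 0, 0, 0, 0, -0.12, -0.3, 0, 0, 0, 0, 0, -0.12, -0.3, 0, 0, 0, 0, 0, -0.12, -0.3, 0, 0, 0, 0, 0, -0.12, -0.3, 0, 0, 0, 0, 0, -0.12, -0.3, 0, 0, 0, 0, 0, -0.12, -0.3, 0, 0, 0, 0, 0, -0.12, -0.3, 0, 0, 0, 0, 0, -0.12, -0.3, 0, 0, 0, 0, 0, -0.12, -0.3, 0, 0, 0, 0, 0, -0.12, -0.3, 0, 0, 0, 0, 0, -0.12, -0.3, 0, 0, 0, 0, 0, -0.12, -0.3, 0, 0, 0, 0, 0, -0.06, -0.3])

```text
t: 3.23
position: [0.4601, -0.1996, 0.2452]
tool_rot: [[-0.988, 0.156, -0.0], [0.156, 0.988, 0.0], [0.0, 0.0, -1.0]]
force: [-0.7, 0.7, -0.5]
gripper_width: 0.0298
grasp_force: 0.0
```

Emit:
carry_out(targets=[-0.0055, 0.0331, 0.005, 0, 0, 0, -0.3, -0.0055, 0.0331, 0.005, 0, 0, 0, -0.3, -0.0055, 0.0331, 0.005, 0, 0, 0, -0.3, -0.0055, 0.0331, 0.005, 0, 0, 0, -0.3, -0.0055, 0.0331, 0.01, 0, 0, 0, -0.3, -0.0055, 0.0331, 0.01, 0, 0, 0, -0.3, -0.0055, 0.0331, 0.01, 0, 0, 0, -0.3, -0.0055, 0.0331, 0.01, 0, 0, 0, -0.3, 0, 0, 0, 0, 0, 0, -0.3, 0, 0, 0, 0, 0, 0, -0.3])

```text
t: 4.07
position: [0.5466, 0.056, 0.1845]
tool_rot: [[-0.987, 0.16, -0.001], [0.16, 0.987, -0.0], [0.001, -0.0, -1.0]]
force: [-0.1, -1.0, 0.4]
gripper_width: 0.0296
grasp_force: 0.0
```

Run:
```python
from rig import arm
import cv2,numpy as np
s=arm.get_state();w=arm.capture("wrist");np.savez("wristA.npz",pos=s["position"],rot=s["tool_rot"],**w)
cv2.imwrite("pics/wristA.png",cv2.resize(cv2.cvtColor(w["frame"],cv2.COLOR_RGB2BGR),None,fx=1.5,fy=1.5,interpolation=cv2.INTER_CUBIC))
```

```text
(no output)
```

View pics/wristA.png

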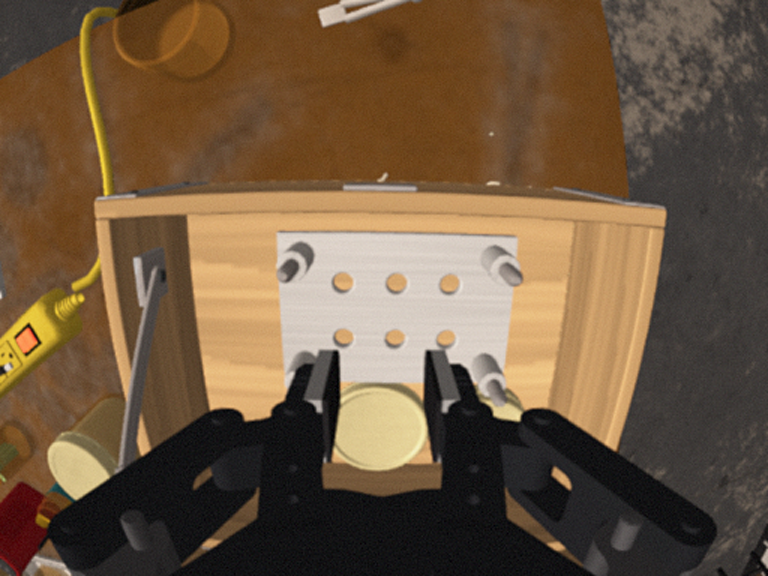

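Wrist view: posts' tips near (285,272), (512,278), (497,398) in the 1.5x picture; the fourth is half hidden behind a finger. Depth will locate the tips.

```bash
cat >> h.py <<'E'
def fray(c,u,v):
    """fisheye ray in camera axes, z=1"""
    x=(np.asarray(u,float)-c["mtx"][0,2])/c["mtx"][0,0]; y=(np.asarray(v,float)-c["mtx"][1,2])/c["mtx"][1,1]
    r=np.hypot(x,y)+1e-12; k=np.tan(r)/r
    return np.stack([x*k,y*k,np.ones_like(r)],-1)
def fcloud(c):
    v,u=np.mgrid[:384,:512]; return (fray(c,u,v)*c["z_map"][...,None]-c["t"])@c["R"]
def fpt(c,u,v,z):
    d=fray(c,u,v)@c["R"]; o=-c["R"].T@c["t"]; return o+d*((z-o[2])/d[2])
E
python3 - <<'E'
from h import *
c=load("wristA");P=fcloud(c);z=P[...,2]
o=[]
for u,v in((190,181),(341,185),(331,263),(200,243)):
    m=np.zeros(z.shape,bool);m[v-22:v+22,u-22:u+22]=1
    k=m&(z>.064)&(z<.1); 
    if k.sum()<5: print(u,v,k.sum());continue
    q=P[k];print((u,v),k.sum(),"zmax",q[:,2].max().round(4),end=" ")
    for lo,hi in((.064,.07),(.07,.076),(.076,.09)):
        a=q[(q[:,2]>lo)&(q[:,2]<hi)]
        print(len(a),((a[:,:2].min(0)+a[:,:2].max(0))/2).round(4) if len(a) else"",end=" ")
    v_,u_=np.where(k&(z>.079)); print(u_.mean(),v_.mean(),P[k&(z>.079)].mean(0).round(4))
rim=(abs(z-.112)<.004)&(P[...,0]<.56)&(P[...,0]>.44)
g=P[rim];print("rim",rim.sum(),cv2.minAreaRect(g[:,:2].astype(np.float32)))
f=cv2.cvtColor(c["frame"],cv2.COLOR_RGB2BGR)
a=np.hstack([cv2.resize(f[y-25:y+25,x-25:x+25],None,fx=5,fy=5,interpolation=cv2.INTER_CUBIC) for x,y in((190,181),(341,185),(331,263))])
cv2.imwrite("pics/tips.png",a)
E
```

```text
(190, 181) 160 zmax 0.0852 16 [0.5244 0.0074] 19 [0.5232 0.0077] 125 [0.5255 0.0057] 189.66666666666666 182.24074074074073 [0.5249 0.0062 0.082 ]
(341, 185) 155 zmax 0.0859 26 [0.5467 0.1305] 27 [0.5468 0.1301] 102 [0.5482 0.131 ] 342.5057471264368 185.24137931034483 [0.5476 0.1301 0.0825]
(331, 263) 162 zmax 0.0854 36 [0.6232 0.1163] 32 [0.6232 0.1171] 94 [0.624  0.1174] 332.83561643835617 266.2191780821918 [0.6235 0.1168 0.0821]
(200, 243) 6 zmax 0.0798 1 [ 0.5984 -0.0111] 3 [ 0.5987 -0.0115] 2 [ 0.5992 -0.0118] 190.0 263.0 [ 0.5996 -0.0122  0.0798]
rim 7474 ((0.5349497199058533, 0.0570409893989563), (0.30130109190940857, 0.10089360177516937), 80.22637176513672)
```

View pics/tips.png

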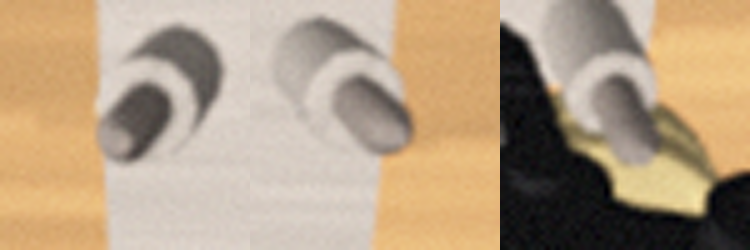

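The tips sit at crop px (121,138), (395,136), (640,150), i.e. wrist px (189.2,183.6), (345,187.2), (334,268).

Run:
```python
from h import *
c=load("wristA")
T=[fpt(c,u,v,.083)[:2] for u,v in((189,183),(344.5,186.7),(333.6,267.5))]
a,b,d=T; print(np.round(T,4),"dy",np.linalg.norm(b-a),"dx",np.linalg.norm(d-b),"yaw",np.degrees(np.arctan2(-(b-a)[0],(b-a)[1])),np.degrees(np.arctan2((d-b)[1],(d-b)[0])))
print("centre",(a+d)/2)
p,R=c["pos"],c["rot"]; m=(a+d)/2
print("in tool",R.T@(np.r_[m,.083]-p), p)
```

```text
[[0.5252 0.0058]
 [0.5489 0.1316]
 [0.6245 0.1173]] dy 0.128037178516171 dx 0.07690958483471283 yaw -10.675013091742816 -10.750815989223765
centre [0.5748618  0.06153773]
in tool [-0.02715095  0.01007456  0.1014196 ] [0.5465935  0.05595089 0.18446081]
```

Emit:
carry_out(targets=[0.0025, -0.0372, -0.015, 0, 0, 0, 1, 0.0025, -0.0372, -0.015, 0, 0, 0, 1, 0.0025, -0.0372, -0.015, 0, 0, 0, 1, 0.0025, -0.0372, 0, 0, 0, 0, 1, 0.0025, -0.0372, 0, 0, 0, 0, 1, 0.0025, -0.0372, 0, 0, 0, 0, 1, 0.0025, -0.0372, 0, 0, 0, 0, 1, 0.0025, -0.0372, 0, 0, 0, 0, 1, 0.0025, -0.0372, 0, 0, 0, 0, 1, 0.0025, -0.0372, 0, 0, 0, 0, 1, 0.0025, -0.0372, 0.015, 0, 0, 0, 1, 0.0025, -0.0372, 0.015, 0, 0, 0, 1, 0, 0, 0.02, 0, 0, 0, 1, 0, 0, 0.02, 0, 0, 0, 1, 0, 0, 0, 0, 0, 0, 1])

```text
t: 5.37
position: [0.4414, -0.3813, 0.1574]
tool_rot: [[-0.986, 0.166, -0.004], [0.166, 0.986, 0.003], [0.004, 0.003, -1.0]]
force: [-1.1, 0.7, -0.9]
gripper_width: 0.0857
grasp_force: 0.0
```

Run:
```python
from rig import arm
from h import *
s=arm.get_state();w=arm.capture("wrist");np.savez("wristB.npz",pos=s["position"],rot=s["tool_rot"],**w)
P=fcloud(w);z=P[...,2];f=w["frame"].astype(int)
m=(f.max(2)<110)&(f[...,0]>f[...,2]+10)&(z>.03)&(z<.055)&(abs(P[...,0]-.446)<.08)&(abs(P[...,1]+.38)<.05)
r=cv2.minAreaRect(P[m][:,:2].astype(np.float32));print(m.sum(),r,P[m].mean(0))
print(s["position"],s["tool_rot"].T@(np.r_[r[0],.044]-s["position"]))
```

```text
1203 ((0.4460890293121338, -0.3802780210971832), (0.010985864326357841, 0.08993330597877502), 80.826904296875) [ 0.4436554  -0.37996678  0.04374392]
[ 0.44135507 -0.38125784  0.1573581 ] [-0.00497121  0.00145245  0.11334287]
```

Emit:
carry_out(targets=[-0.004, 0.001, 0.02, 0, 0, 0, 1, 0, 0, 0.025, 0, 0, 0, 1, 0, 0, 0.025, 0, 0, 0, 1, 0, 0, 0.025, 0, 0, 0, 1, 0, 0, 0.02, 0, 0, 0, 1, 0, 0, 0.0125, 0, 0, 0, 1, 0, 0, 0, 0, 0, 0, 1, 0, 0, 0, 0, 0, 0, -1, 0, 0, 0, 0, 0, 0, -1, 0, 0, 0, 0, 0, 0, -1, 0, 0, 0, 0, 0, 0, -1, 0, 0, 0, 0, 0, 0, -1, 0, 0, 0, 0, 0, 0, -1, 0, 0, 0, 0, 0, 0, -1, 0, 0, 0, 0, 0, 0, -1, 0, 0, 0, 0, 0, 0, -1], force=60)

```text
t: 6.75
position: [0.4487, -0.381, 0.0335]
tool_rot: [[-0.987, 0.163, 0.001], [0.163, 0.987, -0.001], [-0.001, -0.0, -1.0]]
force: [-2.3, 1.6, 9.2]
gripper_width: 0.0107
grasp_force: 59.2
```

Emit:
carry_out(targets=[0, 0, -0.01, 0, 0, 0, -1, 0, 0, -0.02, 0, 0, 0, -1, 0, 0, -0.03, 0, 0, 0, -1, 0, 0, -0.03, 0, 0, 0, -1, 0, 0, -0.03, 0, 0, 0, -1, 0, 0, -0.025, 0, 0, 0, -1, 0, 0, -0.02, 0, 0, 0, -1, 0, 0, 0, 0, 0, 0, -1, 0, 0, 0, 0, 0, 0, -1, 0, 0, 0, 0, 0, 0, -1])

```text
t: 7.58
position: [0.4479, -0.3802, 0.1967]
tool_rot: [[-0.987, 0.163, -0.001], [0.163, 0.987, 0.001], [0.001, 0.001, -1.0]]
force: [0.1, -0.1, -5.9]
gripper_width: 0.0107
grasp_force: 59.4
```

Run:
```python
from rig import arm
import cv2,numpy as np
s=arm.get_state();w=arm.capture("wrist");np.savez("wristC.npz",pos=s["position"],rot=s["tool_rot"],**w)
cv2.imwrite("pics/wristC.png",cv2.resize(cv2.cvtColor(w["frame"],cv2.COLOR_RGB2BGR)[80:384,60:452],None,fx=1.9,fy=1.9,interpolation=cv2.INTER_CUBIC))
print(s["t"],s["position"],s["force"],s["torque"])
```

```text
7.5833 [ 0.44790486 -0.38016047  0.19674296] [ 0.13365472 -0.09864068 -5.9020712 ] [0.00696057 0.01617904 0.02486501]
```

View pics/wristC.png

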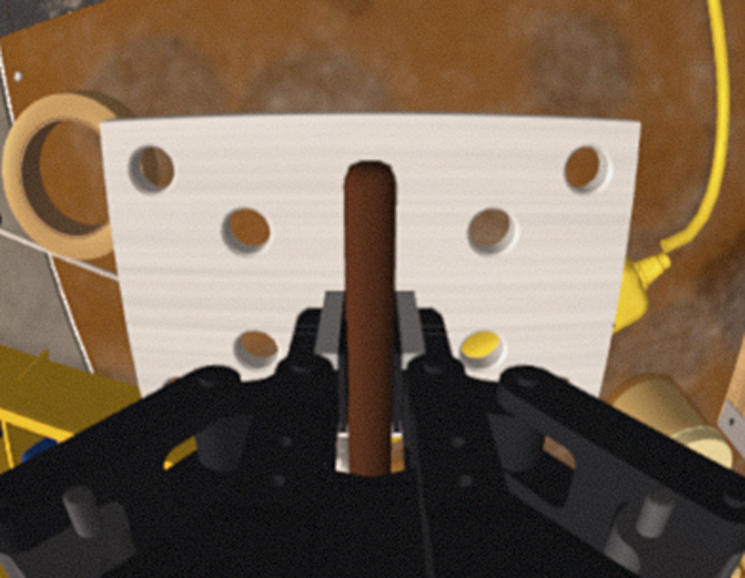

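Template is held; near corner holes at crop px (152,169) and (587,169), inner ones (246,231), (492,231).

Run:
```python
from h import *
c=load("wristC");p,R=c["pos"],c["rot"]
for dep in(.0245,.0265):
    q=[]
    for x,y in((152,169),(586.5,169),(246,231),(492,231)):
        w=fpt(c,60+(x+.5)/1.9-.5,80+(y+.5)/1.9-.5,p[2]-dep); q.append((R.T@(w-p))[:2])
    q=np.array(q); print(dep,q.round(4).tolist(),"sp",np.linalg.norm(q[1]-q[0]),"yaw in tool",np.degrees(np.arctan2(-(q[1]-q[0])[0],(q[1]-q[0])[1])),"centre",(q[0]+q[1])/2-[.039,0])
P=fcloud(c);k=(c["frame"].min(2)>150);Q=(P-p)@R
m=k&(Q[...,2]>.01)&(Q[...,2]<.04);a=Q[m]
A=np.c_[a[:,:2],np.ones(len(a))];print("plane",np.linalg.lstsq(A,a[:,2],rcond=None)[0])
```

```text
0.0245 [[0.0415, -0.0633], [0.0412, 0.0635], [0.0226, -0.0358], [0.0224, 0.0357]] sp 0.1267568942921156 yaw in tool 0.11111984317779358 centre [0.00236165 0.00011747]
0.0265 [[0.0411, -0.0641], [0.0408, 0.0643], [0.0219, -0.0362], [0.0218, 0.0362]] sp 0.1284074636220784 yaw in tool 0.11111984317778832 centre [0.0019475  0.00011857]
plane [-0.00142071 -0.00096657  0.02523637]
```

Emit:
carry_out(targets=[0.004, 0.0157, 0, 0, 0, 0, -1, 0.004, 0.0257, 0, 0, 0, 0, -1, 0.004, 0.0357, 0, 0, 0, 0, -1, 0.004, 0.0357, 0, 0, 0, 0, -1, 0.004, 0.0357, 0, 0, 0, 0, -1, 0.004, 0.0357, 0, 0, 0, 0, -1, 0.004, 0.0357, 0, 0, 0, 0, -1, 0.004, 0.0357, 0, 0, 0, 0, -1, 0.004, 0.0357, 0, 0, 0, 0, -1, 0.004, 0.0357, 0, 0, 0, 0, -1, 0.004, 0.0357, 0, 0, 0, 0, -1, 0.004, 0.0357, 0, 0, 0, 0, -1, 0, 0.02, 0, 0, 0, 0.007, -1, 0, 0.01, 0, 0, 0, 0.0075, -1])

```text
t: 8.8
position: [0.4703, 0.0524, 0.1965]
tool_rot: [[-0.984, 0.175, -0.002], [0.175, 0.984, 0.0], [0.002, -0.0, -1.0]]
force: [0.1, -0.0, -5.0]
gripper_width: 0.0109
grasp_force: 59.6
```

Emit:
carry_out(targets=[-0.012, 0.005, 0, 0, 0, 0, -1, -0.02, 0.005, 0, 0, 0, 0, -1, -0.023, 0.005, 0, 0, 0, 0, -1, -0.023, 0.005, 0, 0, 0, 0, -1, -0.015, 0.005, 0.01, 0, 0, 0, -1, -0.01, 0.0045, 0.01, 0, 0, 0, -1, 0, 0, 0.01, 0, 0, 0, -1, 0, 0, 0, 0, 0, 0, -1, 0, 0, 0, 0, 0, 0, -1, 0, 0, 0, 0, 0, 0, -1])

```text
t: 9.63
position: [0.5767, 0.0604, 0.1675]
tool_rot: [[-0.984, 0.177, -0.001], [0.177, 0.984, -0.0], [0.001, -0.0, -1.0]]
force: [0.2, -0.3, -5.1]
gripper_width: 0.0106
grasp_force: 59.5
```

Emit:
carry_out(targets=[0, 0.0006, 0.015, 0, 0, 0, -1, 0, 0, 0.018, 0, 0, 0, -1, 0, 0, 0.012, 0, 0, 0, -1, 0, 0, 0, 0, 0, 0, -1, 0, 0, 0, 0, 0, 0, -1, 0, 0, 0, 0, 0, 0, -1])

```text
t: 10.13
position: [0.5781, 0.0611, 0.1236]
tool_rot: [[-0.984, 0.177, 0.001], [0.177, 0.984, 0.0], [-0.001, 0.0, -1.0]]
force: [-0.1, 0.1, -4.3]
gripper_width: 0.0107
grasp_force: 59.4
```

Run:
```python
from rig import arm
import cv2,numpy as np
s=arm.get_state();w=arm.capture("wrist");c=arm.capture("scene");np.savez("wristD.npz",pos=s["position"],rot=s["tool_rot"],**w)
f=cv2.cvtColor(w["frame"],cv2.COLOR_RGB2BGR)
a=cv2.resize(f[130:290,90:410],None,fx=2.4,fy=2.4,interpolation=cv2.INTER_CUBIC)
cv2.imwrite("pics/wristD.png",a)
print(s["t"],s["position"],s["force"])
```

```text
10.1333 [0.5781408  0.06106012 0.12362949] [-0.09316197  0.0608013  -4.31837221]
```

View pics/wristD.png

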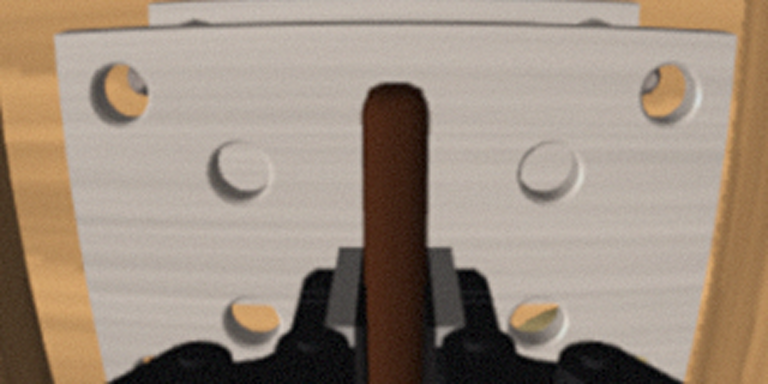

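Tips show through the near corner holes at about (136,80) and (652,80), inboard and robot-ward of hole centres (120,94), (668,94); left/right symmetric. I'll work out the offset.

Run:
```python
from h import *
c=load("wristD");p,R=c["pos"],c["rot"]
g=lambda x,y,z:(R.T@(fpt(c,90+(x+.5)/2.4-.5,130+(y+.5)/2.4-.5,z)-p))[:2]
for h,t in(((120,94),(136,80)),((668,94),(652,80))):
    print("hole",g(*h,p[2]-.0253).round(4),"tip",g(*t,.083).round(4))
P=(fcloud(c)-p)@R; W=fcloud(c)
for x,y in((136,80),(652,80)):
    u=int(90+x/2.4);v=int(130+y/2.4); q=W[v-4:v+5,u-4:u+5].reshape(-1,3); k=(q[:,2]>.064)&(q[:,2]<.087)
    print(k.sum(),q[k].max(0).round(4),((q[k]-p)@R).mean(0).round(4) if k.any() else "")
```

```text
hole [ 0.0412 -0.0636] tip [ 0.0416 -0.0651]
hole [0.041  0.0635] tip [0.0413 0.0651]
53 [0.5286 0.0074 0.0854] [ 0.0415 -0.0649  0.0399]
40 [0.5518 0.1354 0.0862] [0.0411 0.065  0.0401]
```

Emit:
carry_out(targets=[0, 0, 0.004, 0, 0, 0, -1, 0, 0, 0.004, 0, 0, 0, -1, 0, 0, 0.004, 0, 0, 0, -1, 0, 0, 0.004, 0, 0, 0, -1, 0, 0, 0.004, 0, 0, 0, -1, 0, 0, 0.003, 0, 0, 0, -1, 0, 0, 0.002, 0, 0, 0, -1, 0, 0, 0.002, 0, 0, 0, -1, 0, 0, 0, 0, 0, 0, -1, 0, 0, 0, 0, 0, 0, -1])

```text
t: 11.07
position: [0.5778, 0.0611, 0.0957]
tool_rot: [[-0.984, 0.177, -0.0], [0.177, 0.984, -0.0], [0.0, -0.0, -1.0]]
force: [-0.2, -0.8, -5.2]
gripper_width: 0.0107
grasp_force: 59.6
```

Emit:
carry_out(targets=[0, 0, 0.001, 0, 0, 0, -1, 0, 0, 0.001, 0, 0, 0, -1, 0, 0, 0.001, 0, 0, 0, -1, 0, 0, 0, 0, 0, 0, -1, 0, 0, 0, 0, 0, 0, -1])

```text
t: 11.48
position: [0.578, 0.0611, 0.0935]
tool_rot: [[-0.984, 0.177, 0.001], [0.177, 0.984, 0.0], [-0.001, 0.0, -1.0]]
force: [-3.2, -0.3, 8.4]
gripper_width: 0.0108
grasp_force: 61.2
```

Emit:
carry_out(targets=[0, 0, 0, 0, 0, 0, 0, 0, 0, 0, 0, 0, 0, 0, 0, 0, 0, 0, 0, 0, 0.3, 0, 0, 0, 0, 0, 0, 0.3, 0, 0, 0, 0, 0, 0, 0.3, 0, 0, -0.005, 0, 0, 0, 0.3, 0, 0, -0.01, 0, 0, 0, 0.3, 0, 0, -0.02, 0, 0, 0, 0.3, 0, 0, -0.02, 0, 0, 0, 0.3, 0, 0, -0.02, 0, 0, 0, 0.3, 0, 0, 0, 0, 0, 0, 0.3])

```text
t: 12.4
position: [0.5799, 0.0612, 0.1723]
tool_rot: [[-0.984, 0.177, 0.006], [0.177, 0.984, 0.0], [-0.006, 0.001, -1.0]]
force: [1.5, 1.0, 0.1]
gripper_width: 0.0554
grasp_force: 0.0
```

Run:
```python
from rig import arm
from h import *
s=arm.get_state();w=arm.capture("wrist");print(s["t"],s["position"],s["force"],s["gripper_width"])
P=fcloud(w);f=w["frame"]
m=(f.min(2)>150)&(abs(P[...,2]-.068)<.012)&(abs(P[...,0]-.575)<.09)&(abs(P[...,1]-.06)<.1)
a=P[m];A=np.c_[a[:,:2]-[.575,.0615],np.ones(len(a))];print("plate plane",m.sum(),np.linalg.lstsq(A,a[:,2],rcond=None)[0])
```

```text
12.4 [0.57985952 0.06119009 0.17230025] [1.53309854 1.00865596 0.12465929] 0.0553795825033786
plate plane 18735 [-0.0001394   0.00091818  0.06828046]
```

Emit:
carry_out(targets=[0.015, 0, -0.02, 0, 0, 0, -1, 0.02, -0.01, -0.02, 0, 0, 0, -1, 0.01, -0.03, -0.02, 0, 0, 0, -1, 0, -0.03, -0.02, 0, 0, 0, -1, 0, -0.03, -0.01, 0, 0, 0, -1, 0, -0.02, 0, 0, 0, 0, -1, 0, -0.01, 0, 0, 0, 0, -1, 0, 0, 0, 0, -0.1, 0, -1, 0, 0, 0, 0, -0.12, 0, -1, 0, 0, 0, 0, -0.12, 0, -1, 0, 0, 0, 0, -0.12, 0, -1, 0, 0, 0, 0, -0.12, 0, -1, 0, 0, 0, 0, -0.118, 0, -1, 0, 0, 0, 0, 0, 0, -1, 0, 0, 0, 0, 0, 0, -1])

```text
t: 13.7
position: [0.5111, -0.0577, 0.273]
tool_rot: [[-0.797, 0.181, 0.576], [0.142, 0.983, -0.112], [-0.587, -0.007, -0.81]]
force: [0.4, -0.7, -0.1]
gripper_width: 0.0
grasp_force: 0.0
```

```bash
cat >> h.py <<'E'
Rc=cv2.Rodrigues(np.array([0,0,np.radians(-10.1)]))[0]; C0=np.array([.6053,.044,0])
E
python3 - <<'E'
from rig import arm
from h import *
s=arm.get_state();w=arm.capture("wrist");t=arm.capture("top");np.savez("wristE.npz",pos=s["position"],rot=s["tool_rot"],**w)
p,R=s["position"],s["tool_rot"];print(s["t"],p,R.round(3).tolist(),s["force"],s["joints"].round(2))
for n,P in(("w",fcloud(w)),("t",cloud(t))):
    Q=(P-C0)@Rc
    m=(abs(Q[...,1]+.116)<.009)&(abs(Q[...,0]-.022)<.03)&(abs(Q[...,2]-.172)<.03)
    a=Q[m]
    if len(a)>5:
        fit=np.polyfit(a[:,0],a[:,2],1); print(n,len(a),a.min(0).round(4),a.max(0).round(4),"slope",np.degrees(np.arctan(fit[0])),"z at .022",np.polyval(fit,.022))
k=C0+Rc@np.array([.022,-.118,.172]); print("tab in tool",R.T@(k-p))
cv2.imwrite("pics/wristE.png",cv2.cvtColor(w["frame"],cv2.COLOR_RGB2BGR))
E
```

```text
13.7 [ 0.51111498 -0.05772587  0.2730161 ] [[-0.797, 0.181, 0.576], [0.142, 0.983, -0.112], [-0.587, -0.007, -0.81]] [ 0.36463145 -0.696287   -0.11707427] [-0.16  0.05  2.36 -0.19  0.11 -1.37]
w 713 [ 0.0072 -0.125   0.1586] [ 0.0363 -0.107   0.1841] slope 41.328925007763665 z at .022 0.17191330476202238
t 68 [ 0.0076 -0.125   0.1538] [ 0.0352 -0.1072  0.1856] slope 40.31661395791703 z at .022 0.17177800343780358
tab in tool [-1.91964028e-02 -1.04381388e-05  1.38652259e-01]
```

View pics/wristE.png

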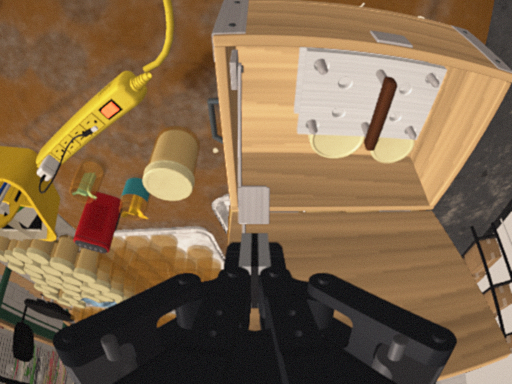

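Wrist view: template seated on its posts (320–440, 65–135), the tab at (253,203) straight ahead of the closed fingers.

Emit:
carry_out(targets=[-0.005, 0, 0.02, 0, 0, 0, -1, -0.007, 0, 0.025, 0, 0, 0, -1, -0.007, 0, 0.025, 0, 0, 0, -1, 0, 0, 0.01, 0, -0.03, 0, -1, 0, 0, 0.005, 0, -0.03, 0, -1, 0, 0, 0, 0, 0, 0, -1, 0, 0, 0, 0, 0, 0, -1])

```text
t: 14.38
position: [0.5741, -0.0637, 0.2435]
tool_rot: [[-0.805, 0.194, 0.56], [0.144, 0.981, -0.133], [-0.575, -0.026, -0.818]]
force: [-1.6, 0.3, -0.9]
gripper_width: -0.0001
grasp_force: 0.0
```

Run:
```python
from rig import arm
from h import *
s=arm.get_state();p,R=s["position"],s["tool_rot"];print(s["t"],p,R.round(3).tolist(),s["force"],s["joints"].round(2))
k=C0+Rc@np.array([.022,-.118,.172]); print("tab in tool",R.T@(k-p),"push dir",R.T@Rc@[.643,0,-.766])
```

```text
14.3833 [ 0.57413267 -0.06372751  0.24347843] [[-0.805, 0.194, 0.56], [0.144, 0.981, -0.133], [-0.575, -0.026, -0.818]] [-1.57179269  0.29461023 -0.85831439] [-0.12  0.2   2.26 -0.75  0.09 -0.78]
tab in tool [ 0.01347721 -0.00393224  0.07807652] push dir [-0.08524004  0.03270655  0.99592641]
```

Emit:
carry_out(targets=[0, 0, 0, 0, 0.05, 0, -1, 0, 0, 0, 0, 0.05, 0, -1, 0, 0, 0, 0, 0.05, 0, -1, 0, 0, 0, 0, 0, 0, -1, 0, 0, 0, 0, 0, 0, -1])

```text
t: 14.8
position: [0.5747, -0.0678, 0.2449]
tool_rot: [[-0.857, 0.203, 0.474], [0.161, 0.979, -0.128], [-0.49, -0.033, -0.871]]
force: [0.2, 0.5, -0.3]
gripper_width: -0.0
grasp_force: 0.0
```

```bash
cat > st.py <<'E'
from rig import arm
from h import *
s=arm.get_state();p,R=s["position"],s["tool_rot"];print(s["t"],p,(Rc.T@R).round(3).tolist(),s["force"],s["joints"].round(3))
k=C0+Rc@np.array([.022,-.118,.172]); print("tab in tool",R.T@(k-p),"push dir",R.T@Rc@[.643,0,-.766])
E
python3 st.py
```

```text
14.8 [ 0.5747189  -0.06781104  0.24493145] [[-0.872, 0.028, 0.49], [0.008, 0.999, -0.043], [-0.49, -0.033, -0.871]] [ 0.19396239  0.47583966 -0.263798  ] [-0.129  0.206  2.177 -0.261  0.257 -1.269]
tab in tool [0.00741296 0.00077498 0.07953737] push dir [-0.18483534  0.04335957  0.98191692]
```

Emit:
carry_out(targets=[0.003, 0, 0.015, 0, 0, 0, -1, 0.003, 0.0005, 0.02, 0, 0, 0, -1, 0.0015, 0.0005, 0.015, 0, 0, 0, -1, 0, 0, 0.005, 0, 0, 0, -1, -0.001, 0, 0.004, 0, 0, 0, -1, -0.001, 0, 0.004, 0, 0, 0, -1, -0.001, 0, 0.004, 0, 0, 0, -1, -0.001, 0, 0.004, 0, 0, 0, -1, -0.001, 0, 0.004, 0, 0, 0, -1])

```text
t: 15.55
position: [0.6075, -0.0759, 0.1778]
tool_rot: [[-0.857, 0.202, 0.473], [0.16, 0.979, -0.128], [-0.489, -0.034, -0.872]]
force: [-4.7, 2.4, 2.8]
gripper_width: 0.0001
grasp_force: 2.4
```

```bash
python3 st.py
```

```text
15.55 [ 0.60754162 -0.07589293  0.17784732] [[-0.872, 0.027, 0.488], [0.007, 0.999, -0.043], [-0.489, -0.034, -0.872]] [-4.73780169  2.35126282  2.7877205 ] [-0.138  0.366  2.175 -0.596  0.111 -0.937]
tab in tool [ 0.00393193 -0.00019076  0.0045101 ] push dir [-0.18621129  0.04369133  0.98164221]
```

Emit:
carry_out(targets=[-0.001, 0, 0.002, 0, 0.03, 0, -1, -0.001, 0, 0.004, 0, 0.03, 0, -1, -0.001, 0, 0.004, 0, 0.03, 0, -1, -0.001, 0, 0.004, 0, 0.03, 0, -1, -0.001, 0, 0.004, 0, 0, 0, -1, 0, 0, 0, 0, 0, 0, -1])

```text
t: 16.05
position: [0.6204, -0.0794, 0.1641]
tool_rot: [[-0.906, 0.203, 0.371], [0.174, 0.979, -0.11], [-0.385, -0.035, -0.922]]
force: [0.2, -0.2, 1.3]
gripper_width: 0.0003
grasp_force: 0.6
```

```bash
python3 st.py
```

```text
16.05 [ 0.62036748 -0.07941709  0.16410528] [[-0.923, 0.028, 0.385], [0.012, 0.999, -0.043], [-0.385, -0.035, -0.922]] [ 0.20170585 -0.2494856   1.25847026] [-0.144  0.413  2.064 -0.205  0.276 -1.331]
tab in tool [ 0.01032464  0.0001791  -0.01288526] push dir [-0.29797721  0.04483001  0.95362721]
```

Emit:
carry_out(targets=[0, 0, -0.015, 0, 0, 0, -1, 0.01, 0, -0.025, 0, 0, 0, -1, 0.02, 0, -0.03, 0, 0, 0, -1, 0.025, 0, -0.03, 0, 0, 0, -1, 0, 0, 0, 0, 0.1, 0, -1, 0, 0, 0, 0, 0.1, 0, -1, 0, 0, 0, 0, 0.1, 0, -1, 0, 0, 0, 0, 0.095, 0, -1, 0, 0, -0.02, 0, 0, 0, -1, 0, 0, 0, 0, 0, 0, -1, 0, 0, 0, 0, 0, 0, -1])

```text
t: 16.97
position: [0.5332, -0.0585, 0.2555]
tool_rot: [[-0.979, 0.203, -0.006], [0.203, 0.979, -0.035], [-0.002, -0.036, -0.999]]
force: [-0.6, -0.1, -0.5]
gripper_width: -0.0002
grasp_force: 0.0
```

```bash
cat > st2.py <<'E'
from rig import arm
from h import *
s=arm.get_state();p,R=s["position"],s["tool_rot"];print(s["t"],"chest pos",Rc.T@(p-C0),(Rc.T@R).round(3).tolist(),s["force"].round(1),s["joints"].round(2))
E
python3 st2.py
python3 - <<'E'
from h import *
from rig import arm
for n in("top","scene"):
    t=arm.capture(n);Q=(cloud(t)-C0)@Rc
    m=(abs(Q[...,1]+.116)<.008)&(abs(Q[...,0]-.03)<.04)&(abs(Q[...,2]-.152)<.035);a=Q[m]
    if len(a)>5: print(n,"tab",len(a),a.mean(0).round(4),"slope",np.degrees(np.arctan(np.polyfit(a[:,0],a[:,2],1)[0])))
    m=(abs(Q[...,1]-.05)<.06)&(Q[...,0]>0)&(Q[...,0]<.125)&(Q[...,2]>.18)&(Q[...,2]<.38);a=Q[m]
    if len(a)>5: 
        e=a[a[:,2]>a[:,2].max()-.006]; print("lid top",len(a),a[:,2].max(),e.mean(0).round(4),"slope",np.degrees(np.arctan(np.polyfit(a[:,2],a[:,0],1)[0])))
E
```

```text
16.9667 chest pos [-0.05302997 -0.11351198  0.25549017] [[-1.0, 0.028, 0.001], [0.028, 0.999, -0.036], [-0.002, -0.036, -0.999]] [-0.6 -0.1 -0.5] [-0.14  0.31  1.84 -0.04  0.99 -1.48]
top tab 63 [ 0.0393 -0.1158  0.1488] slope 26.964441391656244
lid top 135 0.344785488208371 [0.0302 0.0976 0.3412] slope -24.276438889865858
scene tab 29 [ 0.0391 -0.1154  0.1469] slope 22.069824295355932
lid top 68 0.343061158983771 [0.0268 0.0883 0.3396] slope -21.05260090007816
```

Emit:
carry_out(targets=[0, 0, -0.025, -0.036, 0, -0.028, -1, 0, 0, -0.035, 0, 0, 0, -1, 0, 0, -0.035, 0, 0, 0, -1, 0, 0, -0.035, 0, 0, 0, -1, 0, 0, -0.025, 0, 0, 0, -1, -0.015, 0.0147, 0, 0, 0, 0, -1, -0.026, 0.0227, 0, 0, 0, 0, -1, -0.026, 0.0227, 0, 0, 0, 0, -1, -0.026, 0.0227, 0, 0, 0, 0, -1, -0.026, 0.0227, 0, 0, 0, 0, -1, -0.01, 0.008, 0, 0, 0, 0, -1, 0, 0, 0, 0, 0, 0, -1, 0, 0, 0, 0, 0, 0, -1])

```text
t: 18.15
position: [0.6795, 0.0322, 0.4088]
tool_rot: [[-0.985, 0.175, -0.002], [0.175, 0.985, 0.001], [0.002, 0.0, -1.0]]
force: [-0.2, -0.8, -0.2]
gripper_width: -0.0001
grasp_force: 0.0
```

```bash
python3 st2.py
```

```text
18.15 chest pos [0.07516987 0.00139718 0.40875651] [[-1.0, -0.001, -0.002], [-0.001, 1.0, 0.0], [0.002, 0.0, -1.0]] [-0.2 -0.8 -0.2] [ 0.    0.42  1.29  0.    1.43 -1.39]
```

Emit:
carry_out(targets=[0, 0, 0.02, 0, 0, 0, -1, 0, 0, 0.03, 0, 0, 0, -1, 0, 0, 0.02, 0, 0, 0, -1, 0, 0, 0, 0, 0, 0, -1, 0.007, 0, 0, 0, 0, 0, -1, 0.007, 0, 0, 0, 0, 0, -1, 0.007, 0, 0, 0, 0, 0, -1, 0.0063, 0, 0.0027, 0, 0, 0, -1, 0.0063, 0, 0.0027, 0, 0, 0, -1, 0.0063, 0, 0.0027, 0, 0, 0, -1, 0.0063, 0, 0.0027, 0, 0, 0, -1, 0, 0, 0, 0, 0, 0, -1])

```text
t: 19.15
position: [0.6327, 0.0404, 0.3289]
tool_rot: [[-0.985, 0.175, -0.002], [0.175, 0.985, 0.001], [0.002, 0.001, -1.0]]
force: [0.7, 0.2, -0.9]
gripper_width: 0.0001
grasp_force: 0.0
```

```bash
python3 st2.py
cat > lid.py <<'E'
from h import *
from rig import arm
t=arm.capture("top");Q=(cloud(t)-C0)@Rc
m=(abs(Q[...,1]-.1)<.04)&(Q[...,0]>-.14)&(Q[...,0]<.13)&(Q[...,2]>.115)&(Q[...,2]<.38);a=Q[m]
f=np.polyfit(a[:,0],a[:,2],1);f2=np.polyfit(a[:,2],a[:,0],1)
print("lid",len(a),a.min(0).round(3),a.max(0).round(3),"phi",-np.degrees(np.arctan(f[0])),-90-np.degrees(np.arctan(-1/f2[0]))if 0 else np.degrees(np.arctan2(1,-f2[0])))
E
python3 lid.py
```

```text
19.15 chest pos [0.02762052 0.00121978 0.32893435] [[-1.0, -0.0, -0.002], [-0.0, 1.0, 0.001], [0.002, 0.001, -1.0]] [ 0.7  0.2 -0.9] [ 0.02  0.39  1.53  0.    1.22 -1.38]
lid 206 [-0.002  0.088  0.253] [0.052 0.14  0.334] phi 54.103685308441065 56.30863639768107
```

Emit:
carry_out(targets=[0.0054, 0, 0.0032, 0, 0, 0, -1, 0.0054, 0, 0.0032, 0, 0, 0, -1, 0.0054, 0, 0.0032, 0, 0, 0, -1, 0.0054, 0, 0.0032, 0, 0, 0, -1, 0.0054, 0, 0.0032, 0, 0, 0, -1, 0.0054, 0, 0.0043, 0, 0, 0, -1, 0.0054, 0, 0.0043, 0, 0, 0, -1, 0.0054, 0, 0.0043, 0, 0, 0, -1, 0.0054, 0, 0.0043, 0, 0, 0, -1, 0.0044, 0, 0.0045, 0, 0, 0, -1, 0.0044, 0, 0.0045, 0, 0, 0, -1, 0.0044, 0, 0.0045, 0, 0, 0, -1, 0.0044, 0, 0.0045, 0, 0, 0, -1, 0.0044, 0, 0.0045, 0, 0, 0, -1, 0.0033, 0, 0.0044, 0, 0, 0, -1, 0.0033, 0, 0.0044, 0, 0, 0, -1, 0.0033, 0, 0.0044, 0, 0, 0, -1, 0.0033, 0, 0.0044, 0, 0, 0, -1, 0.0033, 0, 0.0044, 0, 0, 0, -1])

```text
t: 20.78
position: [0.5481, 0.0554, 0.2513]
tool_rot: [[-0.985, 0.175, -0.001], [0.175, 0.985, 0.001], [0.001, 0.001, -1.0]]
force: [1.9, 0.3, 0.3]
gripper_width: -0.0001
grasp_force: 1.0
```

```bash
python3 st2.py;python3 lid.py
```

```text
20.7833 chest pos [-0.05828939  0.00121682  0.25126373] [[-1.0, -0.0, -0.001], [-0.0, 1.0, 0.001], [0.001, 0.001, -1.0]] [1.9 0.3 0.3] [ 0.05  0.34  1.82  0.    0.99 -1.35]
lid 157 [-0.121  0.06   0.116] [0.126 0.14  0.252] phi 28.996914196593192 32.55741445480123
```

Emit:
carry_out(targets=[0.003, 0, 0.0055, 0, 0, 0, -1, 0.003, 0, 0.0055, 0, 0, 0, -1, 0.003, 0, 0.0055, 0, 0, 0, -1, 0.003, 0, 0.0055, 0, 0, 0, -1, 0.003, 0, 0.0055, 0, 0, 0, -1, 0.002, 0, 0.0051, 0, 0, 0, -1, 0.002, 0, 0.0051, 0, 0, 0, -1, 0.002, 0, 0.0051, 0, 0, 0, -1, 0.002, 0, 0.0051, 0, 0, 0, -1, 0.002, 0, 0.0051, 0, 0, 0, -1, 0.0012, 0, 0.0044, 0, 0, 0, -1, 0.0012, 0, 0.0044, 0, 0, 0, -1, 0.0012, 0, 0.0044, 0, 0, 0, -1, 0.0012, 0, 0.0044, 0, 0, 0, -1, 0.0012, 0, 0.0044, 0, 0, 0, -1, 0.0012, 0, 0.0044, 0, 0, 0, -1, 0, 0, 0, 0, 0, 0, -1])

```text
t: 22.25
position: [0.516, 0.0611, 0.1715]
tool_rot: [[-0.985, 0.175, -0.002], [0.175, 0.985, 0.001], [0.002, 0.001, -1.0]]
force: [0.0, 0.0, -0.5]
gripper_width: -0.0001
grasp_force: 0.0
```

```bash
python3 st2.py;python3 lid.py
```

```text
22.25 chest pos [-0.09090139  0.00118916  0.17146538] [[-1.0, -0.0, -0.002], [-0.0, 1.0, 0.001], [0.002, 0.001, -1.0]] [ 0.   0.  -0.5] [ 0.06  0.4   1.97  0.    0.78 -1.34]
lid 648 [-0.124  0.06   0.116] [0.126 0.14  0.163] phi 8.073546867338877 9.794383512089153
```

Last 8 degrees, slowly: 31 mm down in 2.5 mm rows, tapering.

Emit:
carry_out(targets=[0.0005, 0, 0.003, 0, 0, 0, -1, 0.0005, 0, 0.003, 0, 0, 0, -1, 0.0005, 0, 0.003, 0, 0, 0, -1, 0.0005, 0, 0.003, 0, 0, 0, -1, 0.0005, 0, 0.003, 0, 0, 0, -1, 0.0005, 0, 0.003, 0, 0, 0, -1, 0.0005, 0, 0.0025, 0, 0, 0, -1, 0.0005, 0, 0.0025, 0, 0, 0, -1, 0, 0, 0.002, 0, 0, 0, -1, 0, 0, 0.002, 0, 0, 0, -1, 0, 0, 0.0015, 0, 0, 0, -1, 0, 0, 0.0015, 0, 0, 0, -1, 0, 0, 0.0015, 0, 0, 0, -1, 0, 0, 0, 0, 0, 0, -1])

```text
t: 23.47
position: [0.5125, 0.0618, 0.1406]
tool_rot: [[-0.985, 0.175, -0.001], [0.175, 0.985, 0.001], [0.001, 0.001, -1.0]]
force: [0.2, -0.7, -0.6]
gripper_width: 0.0003
grasp_force: 0.0
```

```bash
python3 st2.py;python3 lid.py
```

```text
23.4667 chest pos [-0.09445477  0.00130458  0.14056914] [[-1.0, -0.0, -0.001], [-0.0, 1.0, 0.001], [0.001, 0.001, -1.0]] [ 0.2 -0.7 -0.6] [ 0.06  0.44  2.    0.    0.7  -1.34]
lid 753 [-0.127  0.06   0.115] [0.126 0.14  0.133] phi 0.5730803992892907 36.634101699095055
```

Emit:
carry_out(targets=[0, 0, 0.001, 0, 0, 0, -1, 0, 0, 0.001, 0, 0, 0, -1, 0, 0, 0.001, 0, 0, 0, -1, 0, 0, 0.001, 0, 0, 0, -1, 0, 0, 0, 0, 0, 0, -1])

```text
t: 23.93
position: [0.5127, 0.0619, 0.1378]
tool_rot: [[-0.985, 0.175, -0.0], [0.175, 0.985, 0.001], [0.0, 0.001, -1.0]]
force: [-6.3, 0.2, 23.1]
gripper_width: 0.0003
grasp_force: 11.5
```

Emit:
carry_out(targets=[0, 0, -0.005, 0, 0, 0, -1, 0, 0, -0.02, 0, 0, 0, -1, 0, 0, -0.03, 0, 0, 0, -1, 0, 0, -0.04, 0, 0, 0, -1, 0.02, 0, -0.03, 0, 0, 0, -1, 0.02, 0, -0.03, 0, 0, 0, -1, 0, 0, 0, 0, 0, 0, -1, 0, 0, 0, 0, 0, 0, -1])

```text
t: 24.6
position: [0.4736, 0.0689, 0.2936]
tool_rot: [[-0.985, 0.175, 0.003], [0.175, 0.985, 0.001], [-0.003, 0.002, -1.0]]
force: [0.9, 0.1, -0.4]
gripper_width: 0.0005
grasp_force: 0.0
```

```bash
python3 lid.py
python3 - <<'E'
from rig import arm
import cv2
w=arm.capture("top");cv2.imwrite("pics/topF.png",cv2.resize(cv2.cvtColor(w["frame"],cv2.COLOR_RGB2BGR)[90:290,70:390],None,fx=2.4,fy=2.4))
s=arm.get_state();print(s["t"],s["position"],s["force"])
E
```

```text
lid 1004 [-0.069  0.06   0.116] [0.126 0.14  0.132] phi -0.24490252575808572 133.31993543291875
24.7 [0.47343399 0.06865433 0.2914909 ] [ 0.03425936 -0.02702303  0.25942179]
```

View pics/topF.png

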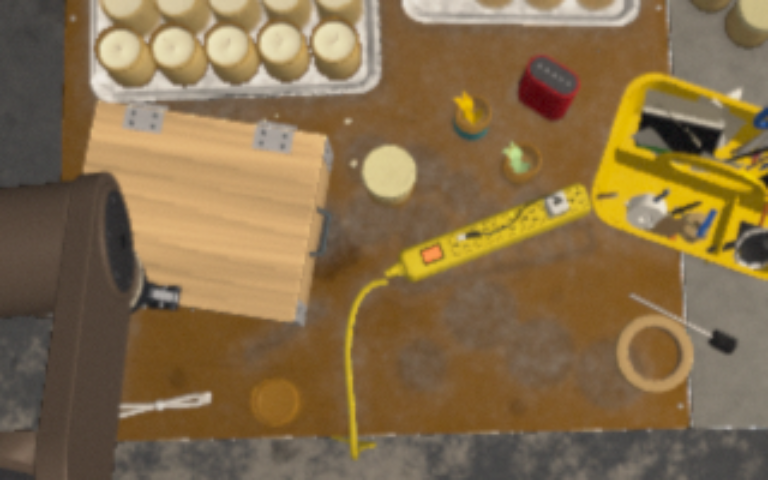

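The lid is flat shut (box at 95–330, 100–320), and the candle jar (389,173), the amber jar (275,402) and the tape (655,353) have not moved. I'll hand the job in.

```bash
python3 -c "
from rig import arm
print(arm.close_job())"
```

```text
the job is handed in; nothing more can be done
None
```

The template is on its posts and flat on the spacers, the stay is broken, the lid is fully shut, and the jars and tape are where they were; I handed the job in at about 24.7 s, well under the 69 s limit.

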